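# Put the chasing hammer away in the strut-lid bench chest

### The arm

A 7-joint arm with a two-finger parallel gripper is mounted at the origin on the work surface. World frame = base frame: x ahead of the robot, y to its left, z up, the work surface at z = 0. Lengths are in m, angles in rad, forces in N, time in s.
With the tool pointing down it reaches from about 0.35 to 0.9 m from the base axis. Payload 19.9 kg.
Tool frame: the origin (TCP) lies at the very end of the fingers, on their centre line; the grasp point (between the pads) lies 19 mm behind it; z points along the fingers, x is the direction in which the jaws open and shut, and the axes are right-handed (so a half turn about z gives the same grasp; the last joint's range is limited). The gripper opens to 85 mm and grips with 20 to 120 N. Pads are 22 mm wide; open, the fingers measure 114 mm over their backs; the gripper's body (76 mm by 85 mm) begins 54 mm behind the grasp point. The pads swing forward as they close: fully open they stand 13 mm farther back than shut.
Start: joints at [-1.169, 0.417, -0.01, 1.614, 0.005, 1.111, -0.053], TCP at [0.268, 0.564, 0.231] pointing down, gripper open.
Joint ranges: [-2.81, 2.81], [-0.39, 2.02], [-1.27, 1.25], [0.06, 2.57], [-1.19, 4.33], [0.19, 2], [-2.82, 2.82]. Speed limits (rad/s): [1.89, 1.89, 2.39, 2.39, 3.01, 3.01, 3.01].

### API

Orientations are given as a unit quaternion [x, y, z, w].
In Python, from cell import ctrl gives the robot as it stands.
- The arm moves only by the tool jog_arm, never from a script. Its argument "moves" is a list of rows, each an object of numbers: "x", "y", "z": the shift along the tool's x, y, z in cm; "wx", "wy", "wz": the turn, a rotation vector about the tool's x, y, z in degrees. In form: [{"x": .., "y": .., "z": .., "wx": .., "wy": .., "wz": ..}, ...]. A call has 1 to 20 rows; each row is the pose to reach, as a shift and turn from the pose commanded when the call began, along the tool's axes at that moment; what a row does not reach only later rows make up. A row lasts 1/8 s, in which the tool goes at most 62.5 mm and 10.7 degrees, less where a joint would pass 70% of its speed; a pose out of reach is approached as far as the arm can. A call with a gripper value outside its range is refused whole. "fingers" is the opening in per cent of the stroke, from 0 (shut) to 100 (fully open), set as the call begins (left out, the last holds). The fingers move at their own pace and stop on an object; "squeeze" is the grip in N (left out, the last holds). Time passes only in rows, so rows that repeat a pose let the fingers close. It gives the time, the measured TCP pose, the force and the opening at its end, in the units of the state.
- ctrl.get_obs(): the state, without advancing time (a new reading comes with each control period).
- ctrl.camera(name): name is "side" or "top" or "wrist"; returns a dict with "color" (480x640x3 uint8, red, green, blue), "vertical_fov" (degrees; the focal length in pixels is half the picture's height over the tangent of half this angle, whatever the lens; pixels are square), "cx", "cy" (the principal point, pixels), "dist_coeffs" ([k1, k2, p1, p2, k3] as OpenCV has them; the pictures are not rectified), "cam_to_world" (4x4, takes a point from camera to world coordinates). Camera axes: x right, y down, z forward; pixel columns grow to the right and rows downward; lengths in m; the calibration is good to about 2 mm. A picture is of the moment at which its call begins. There is no depth.
- ctrl.hand_in(): hands the job in, once; it reports no verdict.
Trained networks look in the newest picture that a camera, given by its name, has taken for a name from the list of things; names that differ only in an ending like _2 or _b are one class to them, and where a whole thing is asked for, a point or a joint stands for the part that bears it (a point fixed in the world has none). Each returns a list of dicts, best first, with "confidence" (0 to 1); they miss things now and then, are a little off and sometimes report something else, mostly with a low value. They report only what shows in the picture. A call takes as long as a camera call. They do not tell look-alikes from the thing itself.
- ctrl.spot_in(camera, label): "position" ([column, row] in pixels, amid what is visible of it).
- ctrl.outline_of(camera, label): "mask" (480x640 bool, what is visible of it) and "position" ([column, row] in pixels, amid what is visible of it).
The state is a dict: "t": time; "joint_pos": joint angles; "joint_velocities": joint speeds; "joint_torque": joint torques, N m; "position": TCP position; "orientation": TCP orientation; "wrist_force": force on the tool from outside, world axes, zero at the start; "ft_torque": the same for the moment, N m; "grip_width": finger opening in m.
Only numpy, scipy, OpenCV 4.12 (cv2) and the standard library are available. Lean on these libraries where they do the work, as an engineer would, in place of code of your own. Each camera call takes 0.05 s, during which the arm holds its last target.

### The job

Lift the lid of the small green tool chest by its bar handle, past its balance point, so that the gas struts hold it fully open on their own with your hand off it. Then lay the chasing hammer down flat on the cork floor inside the chest, whole hammer inside so the lid could shut again; do not drop it in. Leave the lid open, the hammer released, and the amber jar and the steel bench block where they are.

Things in the scene. Friction and masses are not known exactly. Their poses are not given: they have to be found in the camera images.
- chest: Green steel tool chest fixed to the bench, 200 (x) by 270 (y) by 110 mm high to its rim, left or right of the middle (hammer on the other side), yaw up to 0.35 rad either way. Origin: centre of its underside; -x is the front (robot side, two dummy drawer fronts that do not open), +x the hinge side, z up. On top, under the lid, is an open till.
- till (a point): Centre of the till's cork floor, 50 mm above the bench; axes as the chest. Till inside: 188 (x) by 258 (y) mm, 60 mm deep to the rim, walls 6 mm. Two gas struts, 9 mm thick, lie along its side walls (centred 123.5 mm either side in y) and slant up to the lid when it is open: keep 17 mm off those walls.
- lid (a joint): Lid angle in rad: 0 shut, 1.5 fully open (stop, nearly upright). Lid 12 mm thick, about 0.55 kg (varies), hinged along the chest's rear top edge. Below its balance point at about 0.55 to 0.8 rad it falls shut; beyond it the gas struts raise it by themselves, damped, in about 1 s, and hold it at the stop. Lifting at the handle takes about 2 to 3 N.
- lid_handle (a point): Middle of the lid's round steel handle bar, 12 mm thick, 116 mm long along the chest's y, on 10 mm arms at its ends. Shut: 24 mm in front of the chest's front face, 38 mm above the rim (148 mm above the bench), held out at 45 degrees with free space round it, so fingers can close across it from above. Moves up and towards +x on a 227 mm radius about the hinge.
- lid_hinge (a point): Middle of the lid's hinge line (along the chest's y axis), at the rear top edge, 100 mm behind the chest's centre, 110 mm above the bench. Its axes turn with the lid.
- hammer: Chasing hammer lying on the bench, 0.14 kg, 197 mm long. Origin: on its underside below the place to grip; x runs along the handle to the head, z up as it lies. Round wooden handle, 14 mm thick there, axis 13 mm above what it lies on. Steel head across the handle, 58 mm long, 26 mm diameter at most, 34 mm from the origin along +x; the 25 mm thick wooden bulb ends 150 mm along -x.
- hammer_head (a point): Where the handle axis meets the head: 34 mm along +x from the hammer's origin, 13 mm above its underside.
- hammer_butt (a point): End of the hammer's handle: 150 mm along -x from the hammer's origin, 13 mm above its underside.
- jar: Bystander: loose amber jar with black cap, 48 mm diameter, 65 mm high. Origin: centre of its underside.
- block: Bystander: loose steel bench block, 60 x 60 x 20 mm. Origin: centre of its underside.
- cradle: Bystander: fixed white cradle, 90 x 150 mm, carrying a black rotary handpiece 79 mm high in all and 210 mm long along y. Origin: centre of its underside.
Mind the look-alikes: they are no part of the job. Several things look just like the hammer: the one meant starts farthest to the robot's left.

How it is judged:
By the outcome, as a careful person would: the job done as asked, in the order asked, and still so for the second after the job is handed in, with the robot touching nothing.
It also fails if it takes over 59 s, if anything falls off the work surface, if the arm or the gripper's body presses on something with over 40 N, if the wrist force passes 120 N, or if a joint passes its speed limit or range.

## Working session

There is one attempt and no reset: what is moved stays moved. The work goes in short steps, Python scripts to look and compute and a tool call to move; the robot and the scene stay as the last step left them, time stands still between calls to the robot, and variables do not carry over. Pictures are saved under pics/ and viewed, and the job is handed in when it is done.

Besides the shell and the picture viewer there is one more tool, called after ">>>" by a JSON object that holds its "fn" and its "kwargs", one argument or row to a line. jog_arm: Moves the arm, as the interface text tells. Its arguments: {"type":"object","properties":{"moves":{"type":"array","items":{"type":"object","properties":{"x":{"type":"number"},"y":{"type":"number"},"z":{"type":"number"},"wx":{"type":"number"},"wy":{"type":"number"},"wz":{"type":"number"}}}},"fingers":{"type":"number"},"squeeze":{"type":"number"}},"required":["moves"]}

```bash
ls; mkdir -p pics; cat > h.py <<'E'
import numpy as np, cv2
from cell import ctrl
from scipy.spatial.transform import Rotation as R
def cam(name,fn=None):
    c=ctrl.camera(name)
    if fn: cv2.imwrite(f'pics/{fn}.png',c['color'][:,:,::-1])
    return c
def K(c):
    f=240/np.tan(np.radians(c['vertical_fov'])/2)
    return np.array([[f,0,c['cx']],[0,f,c['cy']],[0,0,1.]])
def ray(c,px):
    u=cv2.undistortPoints(np.array(px,float).reshape(-1,1,2),K(c),np.array(c['dist_coeffs'],float)).reshape(-1,2)
    T=np.array(c['cam_to_world']); d=np.c_[u,np.ones(len(u))]@T[:3,:3].T
    return T[:3,3],d
def onz(c,px,z):
    o,d=ray(c,px); return o+d*((z-o[2])/d[:,2:3])
def proj(c,P):
    T=np.linalg.inv(np.array(c['cam_to_world'])); rv=cv2.Rodrigues(T[:3,:3])[0]
    return cv2.projectPoints(np.array(P,float).reshape(-1,1,3),rv,T[:3,3],K(c),np.array(c['dist_coeffs'],float))[0].reshape(-1,2)
E
python3 - <<'E'
from h import *
for n in ['top','side','wrist']:
    c=cam(n,n+'0'); print(n,c['vertical_fov'],c['dist_coeffs'],np.round(c['cam_to_world'],3).tolist())
    for l in ['chest','lid_handle','hammer','hammer_head','hammer_butt','jar','block','cradle']:
        print(l,[(np.round(r['position']).tolist(),round(r['confidence'],2)) for r in ctrl.spot_in(n,l)])
print(ctrl.get_obs())
E
```

```text
pics
top 49.26959022707617 [-0.0564066  0.         0.         0.         0.       ] [[-0.015, -0.982, 0.19, 0.215], [-1.0, 0.014, -0.008, 0.134], [0.005, -0.19, -0.982, 1.415], [0.0, 0.0, 0.0, 1.0]]
chest [([447.0, 211.0], 0.76)]
lid_handle [([446.0, 206.0], 0.73)]
hammer [([464.0, 126.0], 0.96), ([299.0, 214.0], 0.84), ([381.0, 263.0], 0.64), ([474.0, 337.0], 0.57)]
hammer_head [([464.0, 123.0], 0.76), ([298.0, 212.0], 0.7)]
hammer_butt [([298.0, 207.0], 0.95), ([461.0, 122.0], 0.92), ([472.0, 341.0], 0.79)]
jar [([384.0, 264.0], 0.55), ([360.0, 139.0], 0.47)]
block [([362.0, 139.0], 0.55)]
cradle [([173.0, 234.0], 0.93)]
side 45.01589854920659 [-0.10679088  0.          0.          0.          0.        ] [[0.87, -0.349, 0.349, -0.029], [-0.493, -0.636, 0.594, -0.776], [0.015, -0.688, -0.725, 1.207], [0.0, 0.0, 0.0, 1.0]]
chest [([394.0, 338.0], 0.89)]
lid_handle [([396.0, 327.0], 0.73)]
hammer [([313.0, 246.0], 0.96), ([286.0, 440.0], 0.83), ([495.0, 336.0], 0.74)]
hammer_head [([278.0, 443.0], 0.96), ([494.0, 331.0], 0.93), ([316.0, 245.0], 0.92)]
hammer_butt [([316.0, 247.0], 0.8
[... 536 characters left out ...]
t_pos': array([-1.1685221 ,  0.41738643, -0.01031294,  1.61360401,  0.00467746,
        1.11068869, -0.05297503]), 'joint_velocities': array([ 0.00051722, -0.00113875,  0.00118363, -0.00023783, -0.00187962,
        0.00025541,  0.00137792]), 'joint_torque': array([-4.64627774e-04, -8.64205742e+01,  6.78077079e-01, -4.35209334e+01,
        1.93153537e-02,  1.87739548e-03,  4.81833138e-05]), 'position': array([0.26832175, 0.56445271, 0.23126681]), 'orientation': array([ 8.45376891e-01,  5.34170302e-01, -2.24726060e-05,  2.22831014e-05]), 'wrist_force': array([-0.6603387 ,  0.10361919,  0.49495084]), 'ft_torque': array([ 0.03478268, -0.02187302, -0.00837544]), 'grip_width': 0.08540648141847466}
```

View pics/top0.png

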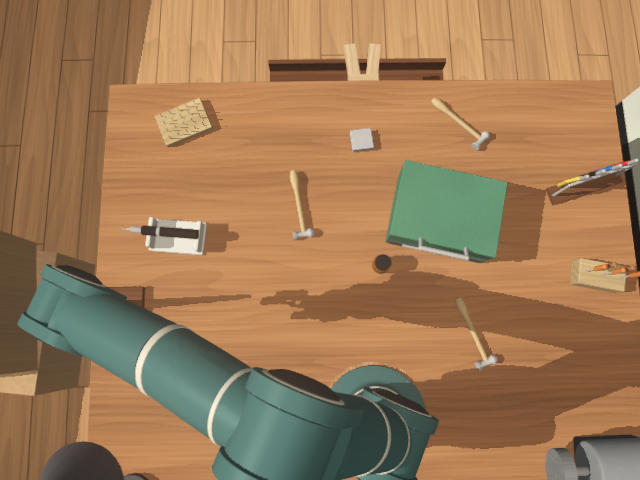

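View pics/side0.png

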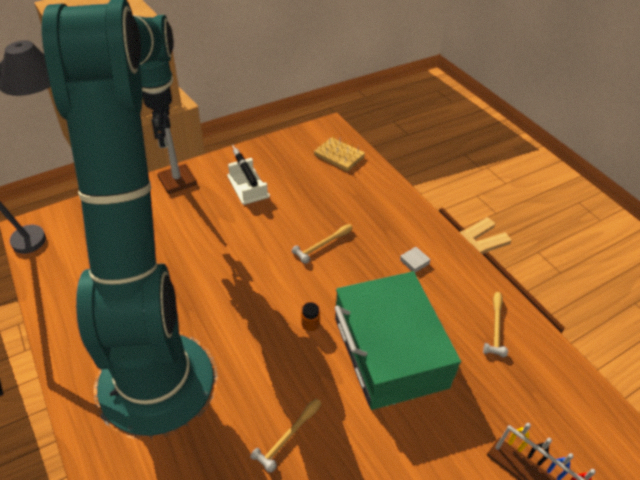

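View pics/wrist0.png

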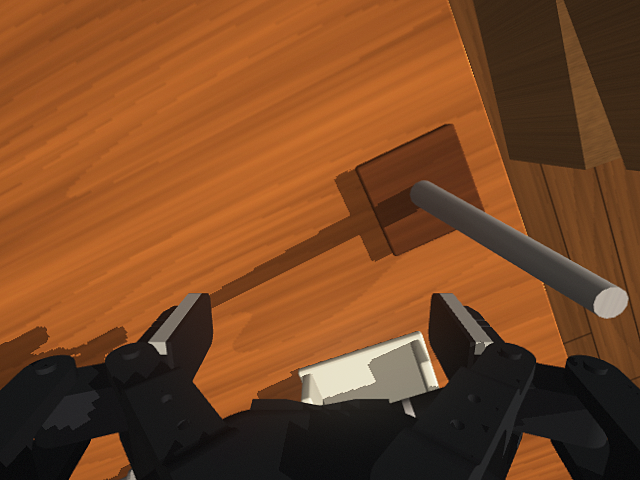

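```bash
python3 - <<'E'
import cv2,numpy as np
a=cv2.imread('pics/top0.png')[150:275,370:530]; b=cv2.imread('pics/top0.png')[160:250,270:340]
cv2.imwrite('pics/z1.png',cv2.resize(a,None,fx=5,fy=5,interpolation=cv2.INTER_CUBIC)[:600])
cv2.imwrite('pics/z2.png',cv2.resize(b,None,fx=6,fy=6,interpolation=cv2.INTER_CUBIC))
a=cv2.imread('pics/side0.png')[265:415,325:475]
cv2.imwrite('pics/z3.png',cv2.resize(a,None,fx=4,fy=4,interpolation=cv2.INTER_CUBIC))
E
```

```text
(no output)
```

View pics/z1.png

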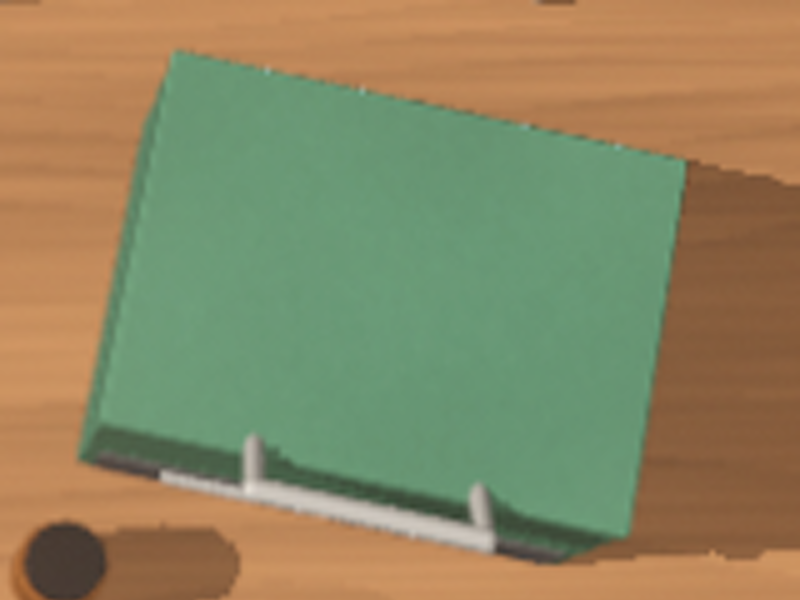

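View pics/z2.png

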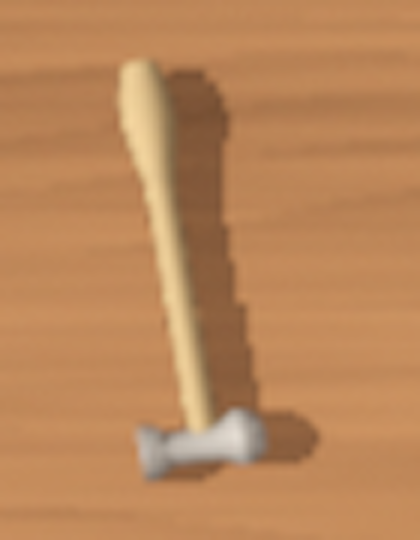

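View pics/z3.png

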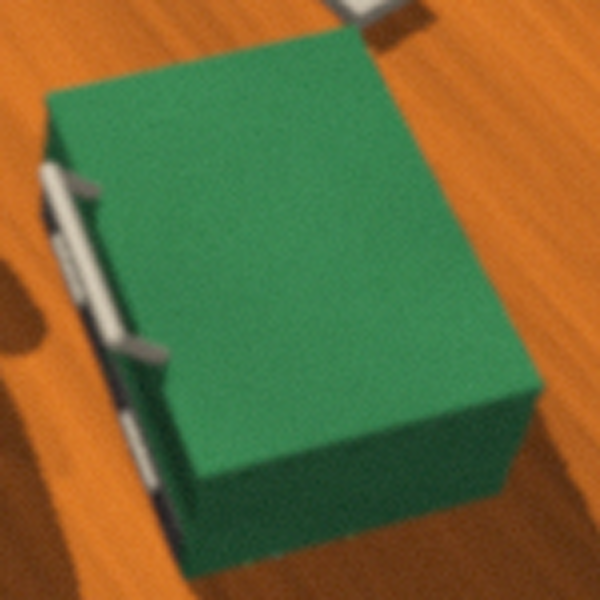

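```bash
python3 - <<'E'
from h import *
from scipy.optimize import least_squares
ct,cs=cam('top'),cam('side')
s=0.4
T=np.array([[174,50],[685,160],[628,537],[100,424],[250,488],[488,541]])/5+[370,150]-s
S=np.array([[358,28],[541,387],[200,475],[48,97],[50,172],[118,338]])/4+[325,265]-s
L=np.array([[.1,.135,.122],[.1,-.135,.122],[-.1,-.135,.122],[-.1,.135,.122],[-.124,.058,.148],[-.124,-.058,.148]])
def W(p): return L@R.from_euler('z',p[2]).as_matrix().T+[p[0],p[1],0]
for nm,f in [('both',lambda p:np.r_[(proj(ct,W(p))-T).ravel(),(proj(cs,W(p))-S).ravel()]),('top',lambda p:(proj(ct,W(p))-T).ravel()),('side',lambda p:(proj(cs,W(p))-S).ravel())]:
    r=least_squares(f,[.5,-.1,0],loss='soft_l1'); print(nm,r.x.round(4)); print(np.round(r.fun,1))
    if nm=='both': P=r.x
M=R.from_euler('z',P[2]).as_matrix()
g=lambda l:(M@np.array(l)+[P[0],P[1],0]).round(4)
print('handle',g([-.124,0,.148]),'hinge',g([.1,0,.11]))
b,h=onz(ct,[[140/6+270-s,62/6+160-s],[203/6+270-s,440/6+160-s]],.013); print('hammer top',b,h,np.linalg.norm(h-b))
# from side picture
for n,c in(('top',ct),('side',cs)):
  for l,z in(('jar',.03),('block',.02)):
    for q in ctrl.spot_in(n,l): print(n,l,onz(c,[q['position']],z).round(3),q['confidence'])
  for q in ctrl.outline_of(n,'hammer'):
    m=q['mask']; ys,xs=np.nonzero(m); print(n,np.round(q['position']),m.sum(),xs.min(),xs.max(),ys.min(),ys.max(), onz(c,[q['position']],.013).round(3), onz(c,[[xs[ys.argmin()],ys.min()],[xs[ys.argmax()],ys.max()]],.013).round(3).tolist())
a=cv2.imread('pics/side0.png')[215:275,280:360]
cv2.imwrite('pics/z4.png',cv2.resize(a,None,fx=7,fy=7,interpolation=cv2.INTER_CUBIC))
E
```

```text
both [ 0.5314 -0.1994 -0.2362]
[ 1.2  0.3  0.8  0.6  0.3 -0.3  1.1 -0.9  1.1  0.4 -0.4  0.  -0.9 -1.1
  0.4 -0.9  0.1 -0.5 -0.2 -1.7 -0.  -0.1 -0.9 -0.1]
top [ 0.5315 -0.1973 -0.2303]
[ 0.1  0.5 -0.1  0.2 -0.2 -0.6  0.4 -0.5  0.6  0.6 -0.9 -0.1]
side [ 0.5308 -0.2013 -0.2414]
[-0.3 -0.5  0.5  0.1  0.   0.1  0.3 -1.3  0.2  0.3 -0.8  0.5]
handle [ 0.4108 -0.1704  0.148 ] hinge [ 0.6286 -0.2228  0.11  ]
hammer top [0.67212521 0.20671041 0.013     ] [0.49199114 0.17867401 0.013     ] 0.18230283121404295
top jar [[ 0.551 -0.22   0.03 ]] 0.72
top jar [[ 0.402 -0.03   0.03 ]] 0.5
top block [[0.748 0.019 0.02 ]] 0.63
top block [[0.546 0.192 0.02 ]] 0.58
top [475. 344.] 575 455 496 298 370 [[ 0.187 -0.272  0.013]] [[0.308, -0.231, 0.013], [0.119, -0.279, 0.013]]
top [464. 124.] 572 431 488 97 149 [[ 0.804 -0.284  0.013]] [[0.888, -0.202, 0.013], [0.728, -0.31, 0.013]]
top [297. 212.] 479 290 313 171 238 [[0.551 0.195 0.013]] [[0.669, 0.212, 0.013], [0.478, 0.204, 0.013]]
side jar [[ 0.401 -0.028  0.03 ]] 0.92
side block [[0.747 0.002 0.02 ]] 0.87
side block [[ 0.571 -0.156  0.02 ]] 0.61
side [277. 444.] 640 252 319 400 471 [[ 0.179 -0.284  0.013]] [[0.301, -0.23, 0.013], [0.137, -0.328, 0.013]]
side [494. 332.] 551 483 507 293 355 [[ 0.786 -0.289  0.013]] [[0.875, -0.194, 0.013], [0.76, -0.351, 0.013]]
```

View pics/z4.png

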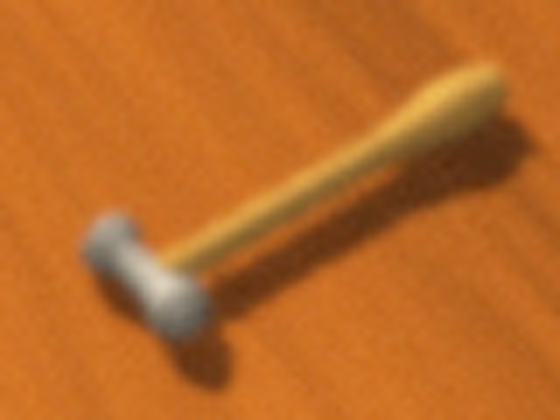

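```bash
cat >> h.py <<'E'
def rows(targets, start=None):
    """targets: list of (pos, tool-x yaw deg[, tilt rot]) with tool down; prints shifts in tool axes cm/deg from the present pose"""
    o=ctrl.get_obs()
    p0=np.array(o['position']); R0=R.from_quat(o['orientation'])
    if start is not None: p0=np.array(start[0]); R0=down(start[1])
    out=[]
    for p,y in targets:
        d=R0.inv().apply(np.array(p)-p0)*100
        w=np.degrees((R0.inv()*down(y)).as_rotvec())
        out.append(np.r_[d,w]); print(np.round(d,2),np.round(w,1))
def down(y):
    y=np.radians(y); x=np.array([np.cos(y),np.sin(y),0]);z=np.array([0,0,-1.])
    return R.from_matrix(np.c_[x,np.cross(z,x),z])
def st():
    o=ctrl.get_obs(); Rm=R.from_quat(o['orientation']).as_matrix()
    print(round(o['t'],2),o['position'].round(4),'xyaw',np.degrees(np.arctan2(Rm[1,0],Rm[0,0])).round(2),'tilt',np.degrees(np.arccos(-Rm[2,2])).round(2),'F',o['wrist_force'].round(1),'w',round(o['grip_width'],4),'j',o['joint_pos'].round(2))
E
python3 - <<'E'
from h import *
st()
rows([((.44,.22,.28),25),((.411,-.170,.24),-13.5),((.411,-.170,.135),-13.5)])
E
```

```text
1.75 [0.2683 0.5644 0.2313] xyaw 64.58 tilt 0.01 F [-0.2  0.5  0.3] w 0.0852 j [-1.17  0.42 -0.01  1.61  0.    1.11 -0.05]
[-23.74  30.29  -4.87] [ 0.   0.  39.6]
[-60.21  44.42  -0.87] [ 0.   0.  78.1]
[-60.21  44.42   9.63] [ 0.   0.  78.1]
```

>>> {"fn": "jog_arm", "kwargs": {
  "moves": [
    {"x": -8,"y": 10,"z": -3,"wz": 10},
    {"x": -13,"y": 18,"z": -5,"wz": 20},
    {"x": -18,"y": 24,"z": -5,"wz": 30},
    {"x": -23.7,"y": 30.3,"z": -5,"wz": 40},
    {"x": -27,"y": 32,"z": -5,"wz": 45},
    {"x": -31,"y": 34,"z": -5,"wz": 50},
    {"x": -36,"y": 36,"z": -4,"wz": 55},
    {"x": -41,"y": 38,"z": -4,"wz": 60},
    {"x": -46,"y": 40,"z": -3,"wz": 66},
    {"x": -51,"y": 41.5,"z": -2,"wz": 72},
    {"x": -56,"y": 43,"z": -1,"wz": 76},
    {"x": -60.2,"y": 44.4,"z": -0.9,"wz": 78.1},
    {"x": -60.2,"y": 44.4,"z": -0.9,"wz": 78.1},
    {"x": -60.2,"y": 44.4,"z": -0.9,"wz": 78.1},
    {"x": -60.2,"y": 44.4,"z": -0.9,"wz": 78.1},
    {"x": -60.2,"y": 44.4,"z": -0.9,"wz": 78.1}
  ],
  "fingers": 50,
  "squeeze": 30
}}

```text
schema error: expected keys x, y, z, wx, wy, wz
```

```bash
python3 - <<'E'
from h import *
st()
c=cam('wrist','w1')
r=ctrl.spot_in('wrist','lid_handle'); print([(q['position'],q['confidence'],onz(c,[q['position']],.148).round(4)) for q in r])
ch=np.array([.5314,-.1994,0]);M=R.from_euler('z',-.2362).as_matrix()
print(proj(c,[M@np.array(l)+ch for l in ([-.124,.058,.148],[-.124,0,.148],[-.124,-.058,.148])]).round(0).tolist())
E
```

```text
1.75 [0.2683 0.5644 0.2313] xyaw 64.58 tilt 0.01 F [-0.2  0.5  0.3] w 0.0852 j [-1.17  0.42 -0.01  1.61  0.    1.11 -0.05]
[]
[[-215.0, 649.0], [-261.0, 653.0], [-305.0, 657.0]]
```

View pics/w1.png

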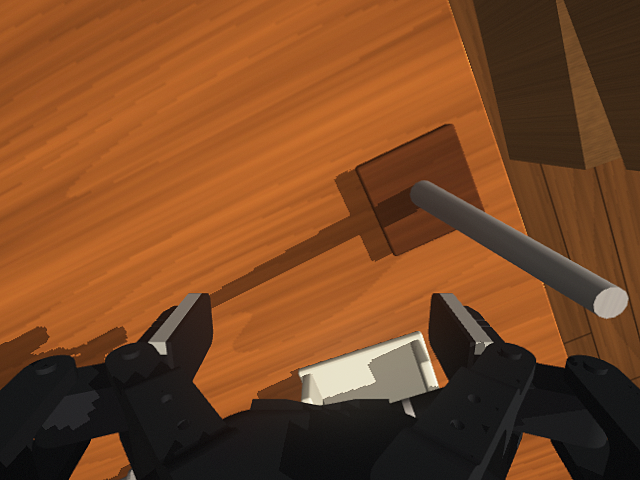

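The move was refused because every row needs all six keys; the wrist picture still shows the start view. I'll resend it.

>>> {"fn": "jog_arm", "kwargs": {
  "moves": [
    {"x": -8,"y": 10,"z": -3,"wx": 0,"wy": 0,"wz": 10},
    {"x": -13,"y": 18,"z": -5,"wx": 0,"wy": 0,"wz": 20},
    {"x": -18,"y": 24,"z": -5,"wx": 0,"wy": 0,"wz": 30},
    {"x": -23.7,"y": 30.3,"z": -5,"wx": 0,"wy": 0,"wz": 40},
    {"x": -27,"y": 32,"z": -5,"wx": 0,"wy": 0,"wz": 45},
    {"x": -31,"y": 34,"z": -5,"wx": 0,"wy": 0,"wz": 50},
    {"x": -36,"y": 36,"z": -4,"wx": 0,"wy": 0,"wz": 55},
    {"x": -41,"y": 38,"z": -4,"wx": 0,"wy": 0,"wz": 60},
    {"x": -46,"y": 40,"z": -3,"wx": 0,"wy": 0,"wz": 66},
    {"x": -51,"y": 41.5,"z": -2,"wx": 0,"wy": 0,"wz": 72},
    {"x": -56,"y": 43,"z": -1,"wx": 0,"wy": 0,"wz": 76},
    {"x": -60.2,"y": 44.4,"z": -0.9,"wx": 0,"wy": 0,"wz": 78.1},
    {"x": -60.2,"y": 44.4,"z": -0.9,"wx": 0,"wy": 0,"wz": 78.1},
    {"x": -60.2,"y": 44.4,"z": -0.9,"wx": 0,"wy": 0,"wz": 78.1},
    {"x": -60.2,"y": 44.4,"z": -0.9,"wx": 0,"wy": 0,"wz": 78.1}
  ],
  "fingers": 50,
  "squeeze": 30
}}

```text
t: 3.72
position: [0.411, -0.1692, 0.2404]
orientation: [0.993, -0.117, 0.0, -0.0]
wrist_force: [0.1, -0.0, -0.4]
grip_width: 0.0427
```

```bash
python3 - <<'E'
from h import *
st()
c=cam('wrist','w2')
r=ctrl.spot_in('wrist','lid_handle'); print([(q['position'],q['confidence'],onz(c,[q['position']],.148).round(4)) for q in r])
ch=np.array([.5314,-.1994,0]);M=R.from_euler('z',-.2362).as_matrix()
print(proj(c,[M@np.array(l)+ch for l in ([-.124,.058,.148],[-.124,0,.148],[-.124,-.058,.148])]).round(0).tolist())
E
```

```text
3.73 [ 0.411  -0.1692  0.2404] xyaw -13.49 tilt 0.01 F [ 0.1 -0.  -0.4] w 0.0427 j [-0.37  0.09  0.74  2.05 -0.07  1.03  0.16]
[([488.6, 179.9], 0.96, array([[ 0.5246, -0.1545,  0.148 ]]))]
[[323.0, 154.0], [322.0, 242.0], [322.0, 320.0]]
```

View pics/w2.png

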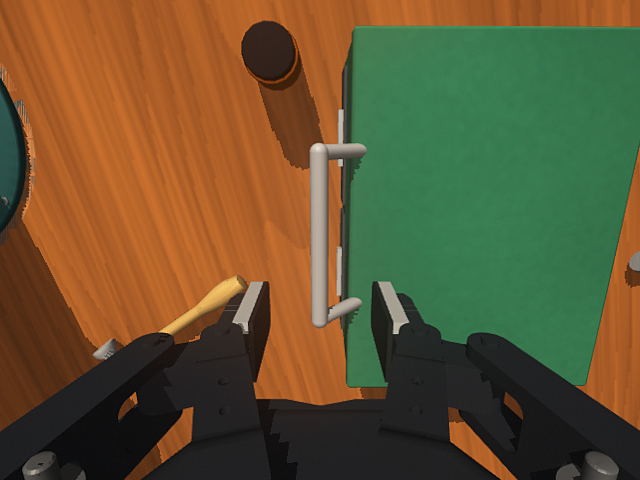

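The picture shows the bar from (319,150) to (319,322). My model put its ends at rows 154 and 320 in column 322, so they agree, and the bar is centred between the fingers. Descending.

>>> {"fn": "jog_arm", "kwargs": {
  "moves": [
    {"x": 0,"y": 0,"z": 4,"wx": 0,"wy": 0,"wz": 0},
    {"x": -0.1,"y": 0,"z": 8,"wx": 0,"wy": 0,"wz": 0},
    {"x": -0.1,"y": 0,"z": 10.5,"wx": 0,"wy": 0,"wz": 0},
    {"x": -0.1,"y": 0,"z": 10.5,"wx": 0,"wy": 0,"wz": 0}
  ]
}}

```text
t: 4.32
position: [0.4092, -0.1689, 0.1344]
orientation: [0.993, -0.117, -0.001, 0.0]
wrist_force: [0.3, -0.2, 0.1]
grip_width: 0.043
```

>>> {"fn": "jog_arm", "kwargs": {
  "moves": [
    {"x": 0,"y": 0,"z": 0,"wx": 0,"wy": 0,"wz": 0},
    {"x": 0,"y": 0,"z": 0,"wx": 0,"wy": 0,"wz": 0},
    {"x": 0,"y": 0,"z": 0,"wx": 0,"wy": 0,"wz": 0},
    {"x": 0,"y": 0,"z": 0,"wx": 0,"wy": 0,"wz": 0},
    {"x": 0,"y": 0,"z": 0,"wx": 0,"wy": 0,"wz": 0}
  ],
  "fingers": 0,
  "squeeze": 25
}}

```text
t: 4.95
position: [0.4102, -0.1695, 0.1364]
orientation: [0.993, -0.118, 0.001, -0.0]
wrist_force: [-4.3, 2.5, 9.8]
grip_width: 0.0108
```

```bash
python3 - <<'E'
from h import *
st()
# arc in tool axes: tool x = chest x, tool z = -up. handle rel hinge (-.224,.038)
for a in np.arange(.1,1.51,.1):
    x=-.224*np.cos(a)+.038*np.sin(a); z=.224*np.sin(a)+.038*np.cos(a)
    print(round(a,1), 'x',round((x+.224)*100,1),'z',round(-(z-.038)*100,1))
E
```

```text
4.95 [ 0.4102 -0.1695  0.1364] xyaw -13.51 tilt 0.08 F [-4.3  2.5  9.8] w 0.0108 j [-0.29  0.28  0.7   2.15 -0.25  0.79  0.34]
0.1 x 0.5 z -2.2
0.2 x 1.2 z -4.4
0.3 x 2.1 z -6.4
0.4 x 3.2 z -8.4
0.5 x 4.6 z -10.3
0.6 x 6.1 z -12.0
0.7 x 7.7 z -13.5
0.8 x 9.5 z -14.9
0.9 x 11.5 z -16.1
1.0 x 13.5 z -17.1
1.1 x 15.6 z -17.9
1.2 x 17.8 z -18.5
1.3 x 20.1 z -18.8
1.4 x 22.3 z -18.9
1.5 x 24.6 z -18.8
```

>>> {"fn": "jog_arm", "kwargs": {
  "moves": [
    {"x": 0.1,"y": 0,"z": -1,"wx": 0,"wy": 0,"wz": 0},
    {"x": 0.5,"y": 0,"z": -2.2,"wx": 0,"wy": 0,"wz": 0},
    {"x": 0.8,"y": 0,"z": -3.3,"wx": 0,"wy": 0,"wz": 0},
    {"x": 1.2,"y": 0,"z": -4.4,"wx": 0,"wy": 0,"wz": 0},
    {"x": 1.6,"y": 0,"z": -5.4,"wx": 0,"wy": 0,"wz": 0},
    {"x": 2.1,"y": 0,"z": -6.4,"wx": 0,"wy": 0,"wz": 0},
    {"x": 2.1,"y": 0,"z": -6.4,"wx": 0,"wy": 0,"wz": 0}
  ]
}}

```text
t: 5.82
position: [0.4296, -0.1741, 0.1999]
orientation: [0.993, -0.118, -0.001, -0.001]
wrist_force: [-10.5, 6.2, 3.6]
grip_width: 0.0107
```

```bash
python3 - <<'E'
from h import *
st(); cam('side','s3')
E
```

```text
5.83 [ 0.4296 -0.1741  0.1999] xyaw -13.52 tilt 0.14 F [-10.5   6.2   3.6] w 0.0107 j [-0.34  0.2   0.74  2.05 -0.17  0.95  0.25]
```

View pics/s3.png

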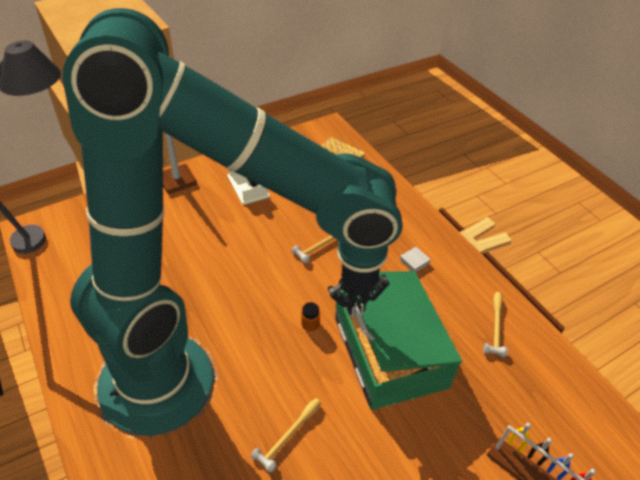

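The lid is lifting: the side view shows it ajar with the gripper on the bar at about (360,300). Continuing along the arc, with a small shift in x to relieve the pull along it.

>>> {"fn": "jog_arm", "kwargs": {
  "moves": [
    {"x": 0.3,"y": 0,"z": -1.0,"wx": 0,"wy": 0,"wz": 0},
    {"x": 0.9,"y": 0,"z": -2.0,"wx": 0,"wy": 0,"wz": 0},
    {"x": 1.6,"y": 0,"z": -3.0,"wx": 0,"wy": 0,"wz": 0},
    {"x": 2.3,"y": 0,"z": -3.9,"wx": 0,"wy": 0,"wz": 0},
    {"x": 3.0,"y": 0,"z": -4.8,"wx": 0,"wy": 0,"wz": 0},
    {"x": 3.8,"y": 0,"z": -5.6,"wx": 0,"wy": 0,"wz": 0},
    {"x": 4.6,"y": 0,"z": -6.4,"wx": 0,"wy": 0,"wz": 0},
    {"x": 5.4,"y": 0,"z": -7.1,"wx": 0,"wy": 0,"wz": 0},
    {"x": 6.3,"y": 0,"z": -7.8,"wx": 0,"wy": 0,"wz": 0},
    {"x": 7.2,"y": 0,"z": -8.5,"wx": 0,"wy": 0,"wz": 0},
    {"x": 8.2,"y": 0,"z": -9.1,"wx": 0,"wy": 0,"wz": 0},
    {"x": 9.2,"y": 0,"z": -9.7,"wx": 0,"wy": 0,"wz": 0},
    {"x": 10.2,"y": 0,"z": -10.2,"wx": 0,"wy": 0,"wz": 0},
    {"x": 11.2,"y": 0,"z": -10.7,"wx": 0,"wy": 0,"wz": 0}
  ]
}}

```text
t: 7.62
position: [0.5399, -0.2006, 0.3078]
orientation: [0.993, -0.118, 0.0, -0.0]
wrist_force: [-2.5, 4.9, 6.3]
grip_width: 0.0105
```

>>> {"fn": "jog_arm", "kwargs": {
  "moves": [
    {"x": 1.0,"y": 0,"z": -0.4,"wx": 0,"wy": 0,"wz": 0},
    {"x": 2.1,"y": 0,"z": -0.8,"wx": 0,"wy": 0,"wz": 0},
    {"x": 3.2,"y": 0,"z": -1.1,"wx": 0,"wy": 0,"wz": 0},
    {"x": 4.3,"y": 0,"z": -1.4,"wx": 0,"wy": 0,"wz": 0},
    {"x": 5.4,"y": 0,"z": -1.6,"wx": 0,"wy": 0,"wz": 0},
    {"x": 6.5,"y": 0,"z": -1.7,"wx": 0,"wy": 0,"wz": 0},
    {"x": 7.6,"y": 0,"z": -1.8,"wx": 0,"wy": 0,"wz": 0},
    {"x": 8.7,"y": 0,"z": -1.8,"wx": 0,"wy": 0,"wz": 0},
    {"x": 9.8,"y": 0,"z": -1.9,"wx": 0,"wy": 0,"wz": 0},
    {"x": 9.8,"y": 0,"z": -1.9,"wx": 0,"wy": 0,"wz": 0},
    {"x": 9.8,"y": 0,"z": -1.9,"wx": 0,"wy": 0,"wz": 0}
  ]
}}

```text
t: 9.0
position: [0.6348, -0.2233, 0.3248]
orientation: [0.993, -0.118, -0.0, -0.0]
wrist_force: [2.4, 5.2, -3.9]
grip_width: 0.0108
```

```bash
python3 - <<'E'
from h import *
st(); cam('side','s4'); cam('wrist','w4')
E
```

```text
9.0 [ 0.6348 -0.2233  0.3248] xyaw -13.5 tilt 0.04 F [ 2.4  5.2 -3.9] w 0.0108 j [-0.16  0.52  0.7   1.38 -0.33  1.36  0.3 ]
```

View pics/s4.png

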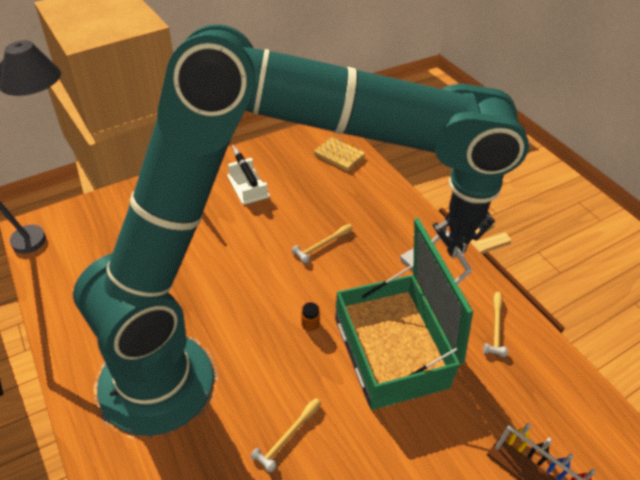

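View pics/w4.png

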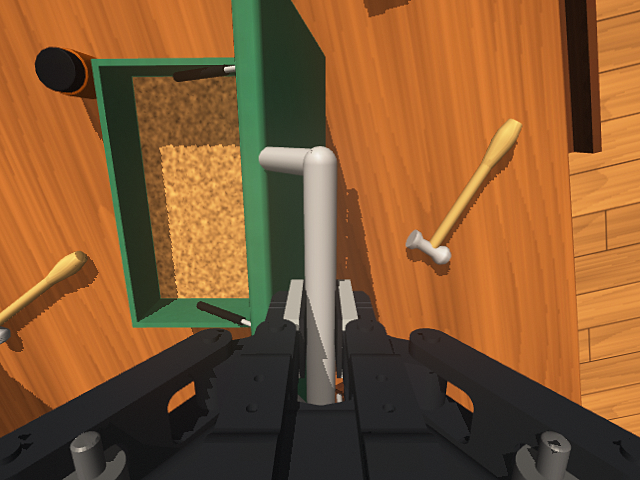

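The lid stands nearly upright. I'll open the fingers and let the struts take it, then rise.

>>> {"fn": "jog_arm", "kwargs": {
  "moves": [
    {"x": 0,"y": 0,"z": 0,"wx": 0,"wy": 0,"wz": 0},
    {"x": 0,"y": 0,"z": 0,"wx": 0,"wy": 0,"wz": 0},
    {"x": 0.5,"y": 0,"z": 0,"wx": 0,"wy": 0,"wz": 0},
    {"x": 0.8,"y": 0,"z": 0,"wx": 0,"wy": 0,"wz": 0},
    {"x": 0.8,"y": 0,"z": -2,"wx": 0,"wy": 0,"wz": 0},
    {"x": 0.8,"y": 0,"z": -5,"wx": 0,"wy": 0,"wz": 0},
    {"x": 0.8,"y": 0,"z": -9,"wx": 0,"wy": 0,"wz": 0},
    {"x": 0.8,"y": 0,"z": -9,"wx": 0,"wy": 0,"wz": 0}
  ],
  "fingers": 50
}}

```text
t: 10.1
position: [0.6428, -0.2264, 0.4183]
orientation: [0.993, -0.118, 0.002, 0.001]
wrist_force: [-0.2, -0.5, -0.5]
grip_width: 0.0429
```

```bash
python3 - <<'E'
from h import *
st(); c=cam('side','s5')
M=R.from_euler('z',-.2362).as_matrix()
hg=np.array([.6286,-.2228,.11])
for a in (1.3,1.4,1.5):
    x=-.224*np.cos(a)+.038*np.sin(a); z=.224*np.sin(a)+.038*np.cos(a)
    print(a,proj(c,[hg+M@[x,y,z] for y in(.058,-.058)]).round(0).tolist())
a=cv2.imread('pics/s5.png')[200:400,320:500]; cv2.imwrite('pics/z5.png',cv2.resize(a,None,fx=3,fy=3))
# hammer again
ct=cam('top','t5')
rows([((.52,.184,.15),0)])
E
```

```text
10.1 [ 0.6428 -0.2264  0.4183] xyaw -13.54 tilt 0.25 F [-0.2 -0.5 -0.5] w 0.0429 j [-0.14  0.5   0.72  1.2  -0.32  1.55  0.28]
1.3 [[431.0, 233.0], [455.0, 274.0]]
1.4 [[441.0, 231.0], [465.0, 271.0]]
1.5 [[450.0, 229.0], [475.0, 269.0]]
[-21.48 -36.97  26.5 ] [  0.    0.  -13.5]
```

View pics/z5.png

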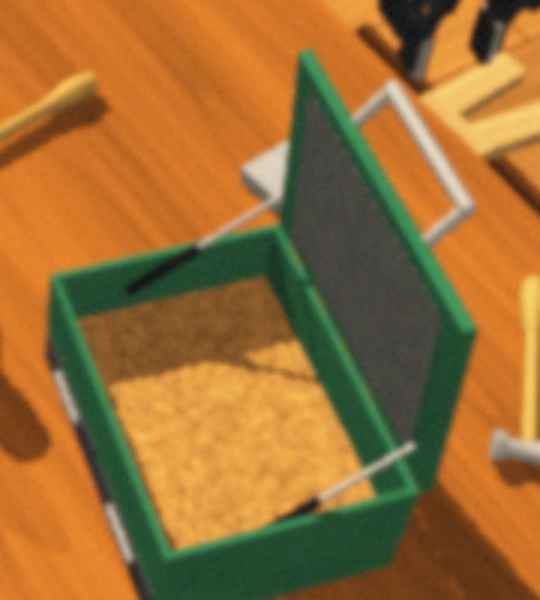

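The handle ends are at (451,228) and (477,269) in the side view. The model for 1.5 rad gives (450,229) and (475,269), so the struts hold the lid fully open with the hand off it. Now the hammer.

```bash
python3 - <<'E'
from h import *
from scipy.optimize import least_squares
ct,cs=cam('top'),cam('side')
T=np.array([[140,62],[203,443]])/6+[270,160]-.4
S=np.array([[492,76],[147,277]])/7+[280,215]-.4
L=np.array([[-.150,0,.013],[.034,0,.013]])
W=lambda p:L@R.from_euler('z',p[2]).as_matrix().T+[p[0],p[1],0]
for w in ((1,1),(1,0),(0,1)):
    r=least_squares(lambda p:np.r_[w[0]*(proj(ct,W(p))-T).ravel(),w[1]*(proj(cs,W(p))-S).ravel()],[.52,.18,-2.98]); print(r.x[:2].round(4),np.degrees(r.x[2]).round(2),r.fun.round(1))
    if w==(1,1):p=r.x
y=np.degrees(p[2])+90; print(y)
rows([((p[0],p[1],.42),y),((p[0],p[1],.13),y)])
E
```

```text
[0.5231 0.1839] -170.89 [-0.3  0.3  0.1  0.4  0.6 -0.   0.2 -0.2]
[0.524  0.1838] -171.22 [-0.  -0.1  0.   0.1  0.   0.   0.  -0. ]
[0.522  0.1836] -170.42 [-0.   0.   0.   0.   0.1 -0.1 -0.1  0.1]
-80.89312709391606
[-21.15 -37.    -0.54] [ 0.   0.1 67.4]
[-21.11 -37.    28.46] [ 0.   0.1 67.4]
```

>>> {"fn": "jog_arm", "kwargs": {
  "moves": [
    {"x": -3,"y": -5,"z": 0,"wx": 0,"wy": 0,"wz": 9},
    {"x": -6,"y": -10,"z": 0,"wx": 0,"wy": 0,"wz": 18},
    {"x": -9,"y": -15,"z": 0,"wx": 0,"wy": 0,"wz": 27},
    {"x": -12,"y": -20,"z": 0,"wx": 0,"wy": 0,"wz": 36},
    {"x": -15,"y": -25,"z": 4,"wx": 0,"wy": 0,"wz": 45},
    {"x": -18,"y": -30,"z": 8,"wx": 0,"wy": 0,"wz": 54},
    {"x": -20,"y": -34,"z": 13,"wx": 0,"wy": 0,"wz": 62},
    {"x": -21.1,"y": -37,"z": 18,"wx": 0,"wy": 0,"wz": 67.4},
    {"x": -21.1,"y": -37,"z": 23,"wx": 0,"wy": 0,"wz": 67.4},
    {"x": -21.1,"y": -37,"z": 28.5,"wx": 0,"wy": 0,"wz": 67.4},
    {"x": -21.1,"y": -37,"z": 28.5,"wx": 0,"wy": 0,"wz": 67.4},
    {"x": -21.1,"y": -37,"z": 28.5,"wx": 0,"wy": 0,"wz": 67.4},
    {"x": -21.1,"y": -37,"z": 28.5,"wx": 0,"wy": 0,"wz": 67.4}
  ],
  "fingers": 60
}}

```text
t: 11.92
position: [0.5248, 0.1838, 0.1325]
orientation: [0.761, -0.649, 0.0, -0.002]
wrist_force: [-0.4, 0.3, 0.2]
grip_width: 0.0512
```

```bash
python3 - <<'E'
from h import *
st()
c=cam('wrist','w6')
p=[.5231,.1839,np.radians(-170.89)]
L=np.array([[-.150,0,.013],[-.05,0,.013],[0,0,.013],[.034,0,.013]])
print(proj(c,L@R.from_euler('z',p[2]).as_matrix().T+[p[0],p[1],0]).round(0).tolist())
E
```

```text
11.93 [0.5248 0.1838 0.1325] xyaw -80.94 tilt 0.18 F [-0.4  0.3  0.2] w 0.0512 j [-0.96  0.51  0.73  1.9  -0.43  0.9  -1.43]
[[322.0, 3.0], [322.0, 162.0], [322.0, 230.0], [322.0, 273.0]]
```

View pics/w6.png

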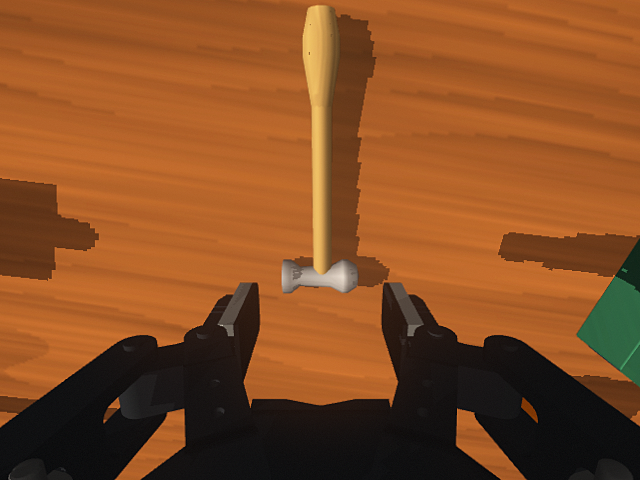

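The picture shows butt (320,5) and head (321,275), as predicted, centred between the fingers. Descending.

>>> {"fn": "jog_arm", "kwargs": {
  "moves": [
    {"x": 0,"y": 0,"z": 4,"wx": 0,"wy": 0,"wz": 0},
    {"x": 0,"y": 0,"z": 8,"wx": 0,"wy": 0,"wz": 0},
    {"x": 0,"y": 0,"z": 11,"wx": 0,"wy": 0,"wz": 0},
    {"x": 0,"y": 0,"z": 12.7,"wx": 0,"wy": 0,"wz": 0},
    {"x": 0,"y": 0,"z": 12.7,"wx": 0,"wy": 0,"wz": 0}
  ]
}}

```text
t: 12.6
position: [0.5238, 0.1835, 0.0035]
orientation: [0.761, -0.649, -0.0, 0.0]
wrist_force: [0.4, -0.3, -0.7]
grip_width: 0.0516
```

>>> {"fn": "jog_arm", "kwargs": {
  "moves": [
    {"x": 0,"y": 0,"z": 0,"wx": 0,"wy": 0,"wz": 0},
    {"x": 0,"y": 0,"z": 0,"wx": 0,"wy": 0,"wz": 0},
    {"x": 0,"y": 0,"z": 0,"wx": 0,"wy": 0,"wz": 0},
    {"x": 0,"y": 0,"z": 0,"wx": 0,"wy": 0,"wz": 0},
    {"x": 0,"y": 0,"z": 0,"wx": 0,"wy": 0,"wz": 0}
  ],
  "fingers": 0,
  "squeeze": 50
}}

```text
t: 13.22
position: [0.5243, 0.1838, 0.0044]
orientation: [0.761, -0.649, 0.0, -0.001]
wrist_force: [-2.2, 0.4, 9.9]
grip_width: 0.012
```

```bash
python3 - <<'E'
from h import *
st()
E
```

```text
13.22 [0.5243 0.1838 0.0044] xyaw -80.92 tilt 0.09 F [-2.2  0.4  9.9] w 0.012 j [-0.84  0.7   0.57  1.94 -0.59  0.67 -1.3 ]
```

>>> {"fn": "jog_arm", "kwargs": {
  "moves": [
    {"x": 0,"y": 0,"z": -2,"wx": 0,"wy": 0,"wz": 0},
    {"x": 0,"y": 0,"z": -5,"wx": 0,"wy": 0,"wz": 0},
    {"x": 0,"y": 0,"z": -10,"wx": 0,"wy": 0,"wz": 0},
    {"x": 0,"y": 0,"z": -15,"wx": 0,"wy": 0,"wz": 0},
    {"x": 0,"y": 0,"z": -20,"wx": 0,"wy": 0,"wz": 0},
    {"x": 0,"y": 0,"z": -22,"wx": 0,"wy": 0,"wz": 0},
    {"x": 0,"y": 0,"z": -22,"wx": 0,"wy": 0,"wz": 0}
  ]
}}

```text
t: 14.1
position: [0.5241, 0.1836, 0.2254]
orientation: [0.761, -0.649, 0.0, -0.002]
wrist_force: [-0.4, 0.6, -2.9]
grip_width: 0.0121
```

```bash
python3 - <<'E'
from h import *
st()
cam('wrist','w7'); cam('side','s7')
ch=np.array([.5314,-.1994,0]);M=R.from_euler('z',-.2362).as_matrix()
for x0 in (-.015,):
  t=M@np.array([x0,-.0515,0])+ch; print(t)
  rows([((t[0],t[1],.2245),-13.5),((t[0],t[1],.0545),-13.5)])
E
```

```text
14.1 [0.5241 0.1836 0.2254] xyaw -80.94 tilt 0.18 F [-0.4  0.6 -2.9] w 0.0121 j [-1.04  0.39  0.81  1.82 -0.32  1.07 -1.52]
[ 0.50476498 -0.24595992  0.        ]
[42.12  8.59 -0.14] [  0.    0.  -67.4]
[42.12  8.58 16.86] [  0.    0.  -67.4]
```

View pics/w7.png

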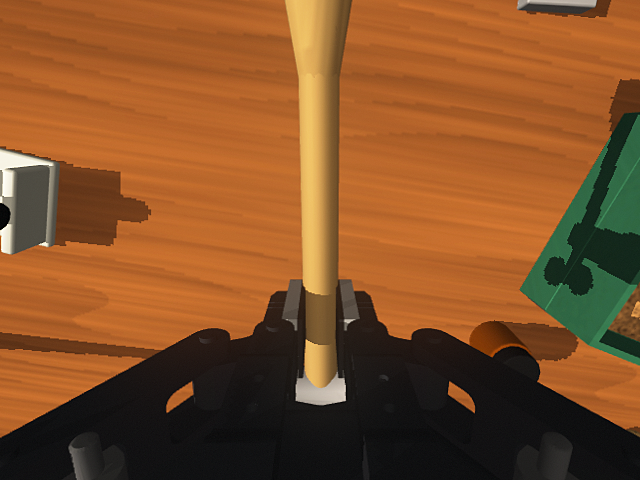

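View pics/s7.png

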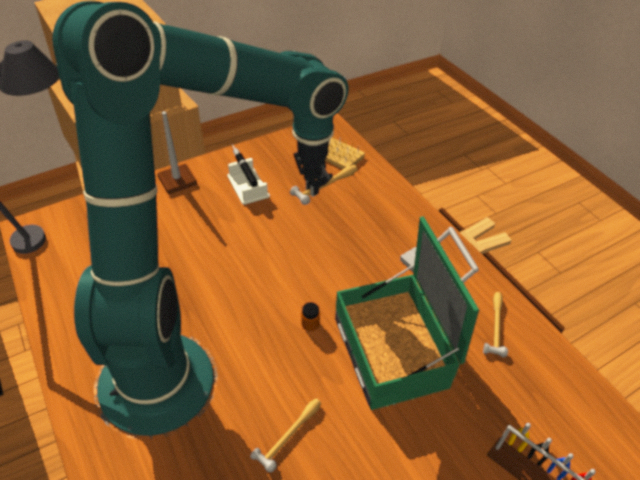

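The hammer is held level: the handle runs vertically in the image along column 320, and the head sits just behind the pads. The lid is still fully open. Moving over the chest, turning early.

>>> {"fn": "jog_arm", "kwargs": {
  "moves": [
    {"x": 3,"y": 1,"z": -3,"wx": 0,"wy": 0,"wz": -10},
    {"x": 6,"y": 2,"z": -5,"wx": 0,"wy": 0,"wz": -20},
    {"x": 9,"y": 3,"z": -5,"wx": 0,"wy": 0,"wz": -30},
    {"x": 12,"y": 4,"z": -5,"wx": 0,"wy": 0,"wz": -40},
    {"x": 16,"y": 5,"z": -5,"wx": 0,"wy": 0,"wz": -50},
    {"x": 21,"y": 6,"z": -5,"wx": 0,"wy": 0,"wz": -60},
    {"x": 26,"y": 7,"z": -5,"wx": 0,"wy": 0,"wz": -67.4},
    {"x": 31,"y": 8,"z": -4,"wx": 0,"wy": 0,"wz": -67.4},
    {"x": 36,"y": 8.5,"z": -3,"wx": 0,"wy": 0,"wz": -67.4},
    {"x": 40,"y": 8.5,"z": -1,"wx": 0,"wy": 0,"wz": -67.4},
    {"x": 42,"y": 8.5,"z": 0,"wx": 0,"wy": 0,"wz": -67.4},
    {"x": 42,"y": 8.5,"z": 0,"wx": 0,"wy": 0,"wz": -67.4},
    {"x": 42,"y": 8.5,"z": 0,"wx": 0,"wy": 0,"wz": -67.4},
    {"x": 42,"y": 8.5,"z": 0,"wx": 0,"wy": 0,"wz": -67.4}
  ]
}}

```text
t: 15.95
position: [0.5061, -0.2438, 0.2235]
orientation: [0.993, -0.117, 0.0, -0.0]
wrist_force: [-0.5, -0.9, -1.0]
grip_width: 0.0119
```

```bash
python3 - <<'E'
from h import *
st()
c=cam('wrist','w8'); c2=cam('side','s8')
ch=np.array([.5314,-.1994,0]);M=R.from_euler('z',-.2362).as_matrix()
for cc in (c,c2): print(proj(cc,[M@np.array(l)+ch for l in ([-.094,.129,.11],[.094,.129,.11],[.094,-.129,.11],[-.094,-.129,.11],[-.094,.129,.05],[.094,.129,.05])]).round(0).tolist())
o=ctrl.get_obs(); Rt=R.from_quat(o['orientation']); # predicted butt
P=o['position']; hb=P+[0,0,.0086]; ax=-Rt.as_matrix()[:,1]
for s in(1,-1): print(proj(c,[hb+s*Rt.as_matrix()[:,1]*.15]),proj(c2,[hb+s*Rt.as_matrix()[:,1]*.15]))
t=M@np.array([-.015,-.0515,0])+ch
rows([((t[0],t[1],.12),-13.5),((t[0],t[1],.056),-13.5)])
E
```

```text
15.95 [ 0.5061 -0.2438  0.2235] xyaw -13.47 tilt 0.02 F [-0.5 -0.9 -1. ] w 0.0119 j [-0.24  0.4   0.81  1.8  -0.33  1.07  0.45]
[[191.0, -53.0], [502.0, -52.0], [459.0, 331.0], [220.0, 330.0], [217.0, -15.0], [465.0, -14.0]]
[[339.0, 292.0], [411.0, 276.0], [456.0, 362.0], [376.0, 383.0], [338.0, 307.0], [408.0, 291.0]]
[[323.01293659 571.21734203]] [[433.00866784 371.38984072]]
[[ 326.09056734 -144.60250709]] [[379.22100534 259.91288754]]
[-0.09  0.23 10.36] [-0. -0.  0.]
[-0.1   0.24 16.76] [-0. -0.  0.]
```

View pics/w8.png

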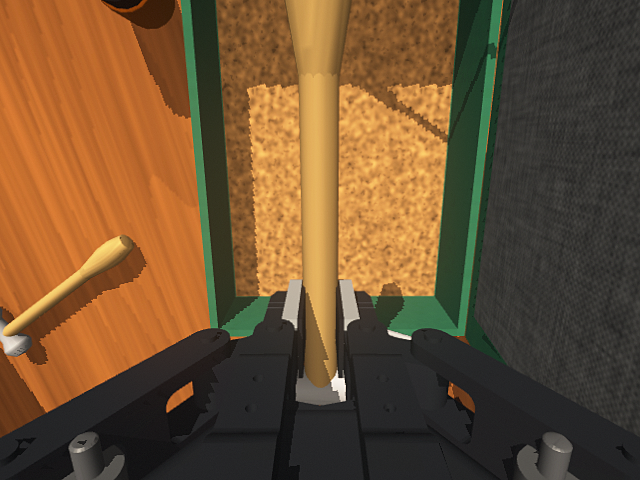

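View pics/s8.png

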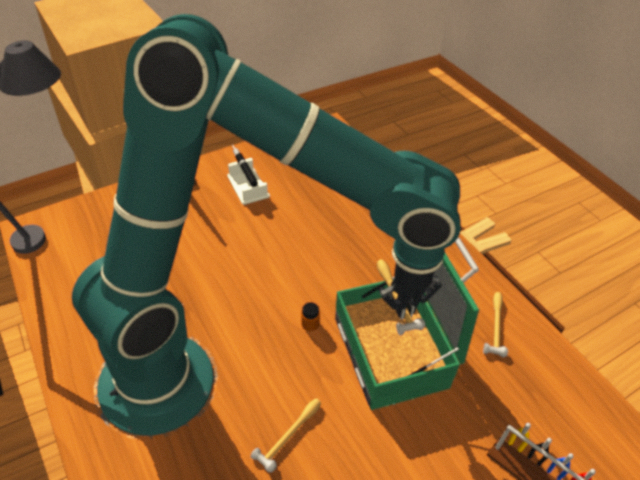

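```bash
python3 - <<'E'
from h import *
c2=cam('side')
P=ctrl.get_obs()['position']
for h in (.1,.15,.2,.25,.3): print(h,proj(c2,[P+[0,0,h]]).round(0))
ch=np.array([.5314,-.1994,0]);M=R.from_euler('z',-.2362).as_matrix()
t=M@np.array([-.03,-.0515,0])+ch
rows([((t[0],t[1],.13),-13.5),((t[0],t[1],.056),-13.5)])
E
```

```text
0.1 [[410. 284.]]
0.15 [[414. 267.]]
0.2 [[417. 250.]]
0.25 [[421. 231.]]
0.3 [[426. 210.]]
[-1.6   0.22  9.36] [-0. -0.  0.]
[-1.6   0.22 16.76] [-0. -0.  0.]
```

>>> {"fn": "jog_arm", "kwargs": {
  "moves": [
    {"x": -1.6,"y": 0.2,"z": 3,"wx": 0,"wy": 0,"wz": 0},
    {"x": -1.6,"y": 0.2,"z": 6,"wx": 0,"wy": 0,"wz": 0},
    {"x": -1.6,"y": 0.2,"z": 9,"wx": 0,"wy": 0,"wz": 0},
    {"x": -1.6,"y": 0.2,"z": 12,"wx": 0,"wy": 0,"wz": 0},
    {"x": -1.6,"y": 0.2,"z": 13.8,"wx": 0,"wy": 0,"wz": 0},
    {"x": -1.6,"y": 0.2,"z": 13.8,"wx": 0,"wy": 0,"wz": 0},
    {"x": -1.6,"y": 0.2,"z": 13.8,"wx": 0,"wy": 0,"wz": 0}
  ]
}}

```text
t: 16.98
position: [0.4904, -0.2431, 0.0863]
orientation: [0.993, -0.118, 0.001, 0.0]
wrist_force: [-0.7, -0.6, -1.1]
grip_width: 0.0122
```

```bash
python3 - <<'E'
from h import *
st()
c=cam('wrist','w9'); c2=cam('side','s9')
a=cv2.imread('pics/s9.png')[180:400,320:500]; cv2.imwrite('pics/z9.png',cv2.resize(a,None,fx=2.7,fy=2.7))
E
```

```text
16.98 [ 0.4904 -0.2431  0.0863] xyaw -13.53 tilt 0.07 F [-0.7 -0.6 -1.1] w 0.0122 j [-0.13  0.56  0.69  1.94 -0.49  0.81  0.59]
```

View pics/w9.png

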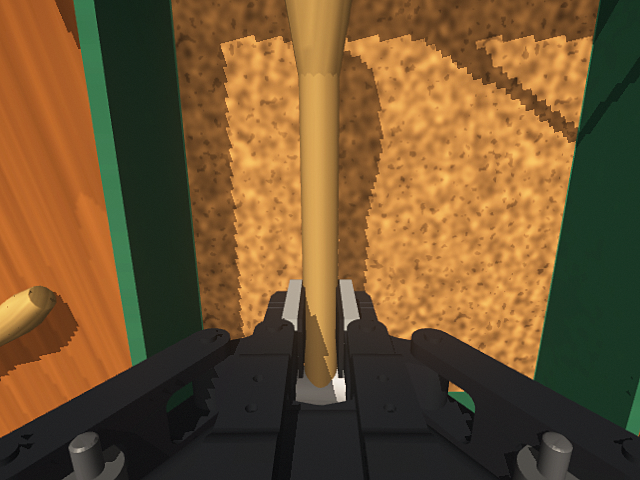

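View pics/z9.png

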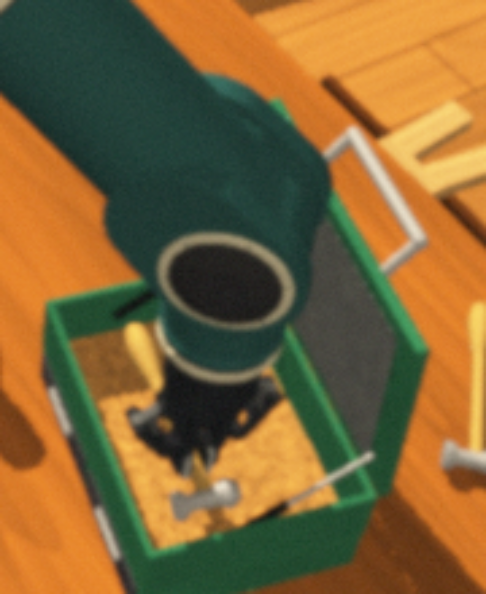

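>>> {"fn": "jog_arm", "kwargs": {
  "moves": [
    {"x": 0,"y": 0,"z": 1,"wx": 0,"wy": 0,"wz": 0},
    {"x": 0,"y": 0,"z": 2,"wx": 0,"wy": 0,"wz": 0},
    {"x": 0,"y": 0,"z": 2.6,"wx": 0,"wy": 0,"wz": 0},
    {"x": 0,"y": 0,"z": 2.9,"wx": 0,"wy": 0,"wz": 0},
    {"x": 0,"y": 0,"z": 3.0,"wx": 0,"wy": 0,"wz": 0},
    {"x": 0,"y": 0,"z": 3.0,"wx": 0,"wy": 0,"wz": 0}
  ]
}}

```text
t: 17.82
position: [0.49, -0.2429, 0.0554]
orientation: [0.993, -0.118, 0.0, 0.0]
wrist_force: [0.2, 0.2, -1.6]
grip_width: 0.0119
```

>>> {"fn": "jog_arm", "kwargs": {
  "moves": [
    {"x": 0,"y": 0,"z": 0.1,"wx": 0,"wy": 0,"wz": 0},
    {"x": 0,"y": 0,"z": 0.1,"wx": 0,"wy": 0,"wz": 0},
    {"x": 0,"y": 0,"z": 0.1,"wx": 0,"wy": 0,"wz": 0}
  ]
}}

```text
t: 18.2
position: [0.4901, -0.2429, 0.0545]
orientation: [0.993, -0.118, 0.0, 0.0]
wrist_force: [0.0, 0.3, 1.9]
grip_width: 0.0117
```

Contact: the vertical force went from −1.6 to +1.9 N, so the floor carries the hammer. Releasing.

>>> {"fn": "jog_arm", "kwargs": {
  "moves": [
    {"x": 0,"y": 0,"z": 0,"wx": 0,"wy": 0,"wz": 0},
    {"x": 0,"y": 0,"z": 0,"wx": 0,"wy": 0,"wz": 0},
    {"x": 0,"y": 0,"z": 0,"wx": 0,"wy": 0,"wz": 0},
    {"x": 0,"y": 0,"z": 0,"wx": 0,"wy": 0,"wz": 0}
  ],
  "fingers": 45
}}

```text
t: 18.7
position: [0.4899, -0.2428, 0.0543]
orientation: [0.993, -0.118, 0.0, 0.0]
wrist_force: [0.1, -0.0, 0.4]
grip_width: 0.0385
```

>>> {"fn": "jog_arm", "kwargs": {
  "moves": [
    {"x": 0,"y": 0,"z": -1,"wx": 0,"wy": 0,"wz": 0},
    {"x": 0,"y": 0,"z": -3,"wx": 0,"wy": 0,"wz": 0},
    {"x": 0,"y": 0,"z": -7,"wx": 0,"wy": 0,"wz": 0},
    {"x": 0,"y": 0,"z": -12,"wx": 0,"wy": 0,"wz": 0},
    {"x": 0,"y": 0,"z": -17,"wx": 0,"wy": 0,"wz": 0},
    {"x": -4,"y": 0,"z": -22,"wx": 0,"wy": 0,"wz": 0},
    {"x": -9,"y": -3,"z": -25,"wx": 0,"wy": 0,"wz": 0},
    {"x": -12,"y": -9,"z": -25,"wx": 0,"wy": 0,"wz": 0},
    {"x": -12,"y": -15,"z": -25,"wx": 0,"wy": 0,"wz": 0},
    {"x": -12,"y": -21,"z": -25,"wx": 0,"wy": 0,"wz": 0},
    {"x": -12,"y": -27,"z": -25,"wx": 0,"wy": 0,"wz": 0},
    {"x": -12,"y": -27,"z": -25,"wx": 0,"wy": 0,"wz": 0}
  ]
}}

```text
t: 20.2
position: [0.4365, 0.051, 0.3051]
orientation: [0.993, -0.115, 0.0, 0.0]
wrist_force: [-0.4, -1.2, -0.5]
grip_width: 0.0386
```

```bash
python3 - <<'E'
from h import *
st()
c=cam('top','t10'); c2=cam('side','s10')
for n in('top','side'):
  cc={'top':c,'side':c2}[n]
  for l in('hammer','jar','block'): print(n,l,[(np.round(q['position']).tolist(),onz(cc,[q['position']],{'hammer':.063,'jar':.03,'block':.02}[l]).round(3).tolist(),round(q['confidence'],2)) for q in ctrl.spot_in(n,l)])
a=cv2.imread('pics/s10.png')[190:410,320:500]; cv2.imwrite('pics/z10.png',cv2.resize(a,None,fx=2.7,fy=2.7))
a=cv2.imread('pics/t10.png')[120:290,340:540]; cv2.imwrite('pics/z11.png',cv2.resize(a,None,fx=3.5,fy=3.5))
E
```

```text
20.2 [0.4365 0.051  0.3051] xyaw -13.26 tilt 0.03 F [-0.4 -1.2 -0.5] w 0.0386 j [-0.79 -0.01  0.6   1.97  0.01  1.18 -0.42]
top hammer [([475.0, 340.0], [[0.197, -0.259, 0.063]], 0.94), ([459.0, 225.0], [[0.498, -0.235, 0.063]], 0.68), ([447.0, 115.0], [[0.81, -0.223, 0.063]], 0.68)]
top jar []
top block [([362.0, 140.0], [[0.756, 0.01, 0.02]], 0.91)]
side hammer [([386.0, 353.0], [[0.491, -0.228, 0.063]], 0.94), ([281.0, 443.0], [[0.178, -0.306, 0.063]], 0.71), ([497.0, 336.0], [[0.753, -0.321, 0.063]], 0.68)]
side jar [([310.0, 317.0], [[0.401, -0.033, 0.03]], 0.79)]
side block [([407.0, 260.0], [[0.733, 0.013, 0.02]], 0.71), ([381.0, 350.0], [[0.507, -0.194, 0.02]], 0.67)]
```

View pics/z10.png

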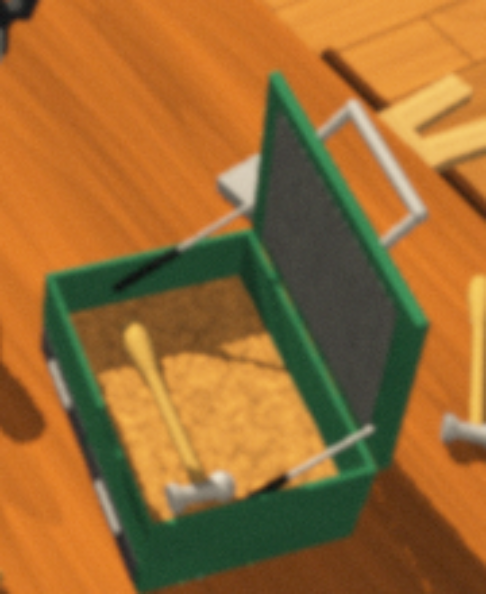

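View pics/z11.png

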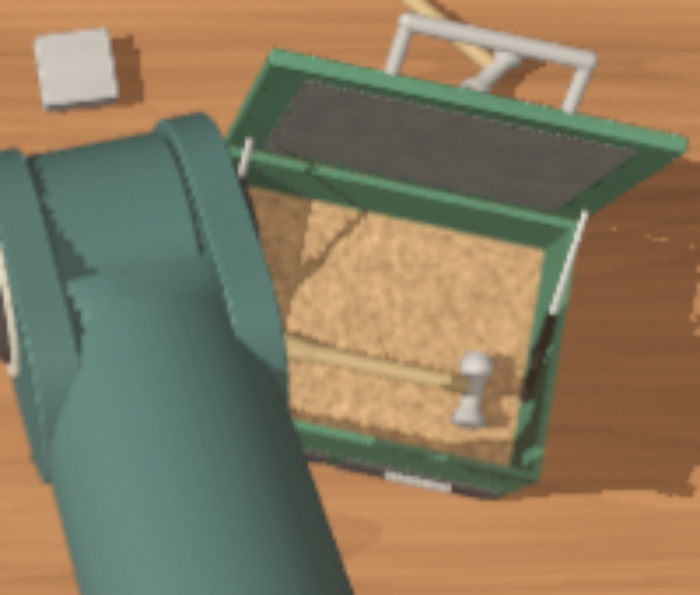

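```bash
python3 - <<'E'
import cv2,numpy as np
a=cv2.imread('pics/side0.png');b=cv2.imread('pics/s10.png')
x=np.hstack([a[220:350,290:440],b[220:350,290:440]]); cv2.imwrite('pics/z12.png',cv2.resize(x,None,fx=2.6,fy=2.6))
from h import *
st(); ctrl.hand_in()
E
```

```text
20.6 [0.4363 0.0469 0.3045] xyaw -13.62 tilt 0.02 F [-0.2 -0.2 -0.4] w 0.0383 j [-0.78 -0.01  0.61  1.97  0.01  1.18 -0.42]
the job is handed in; nothing more can be done
```

View pics/z12.png

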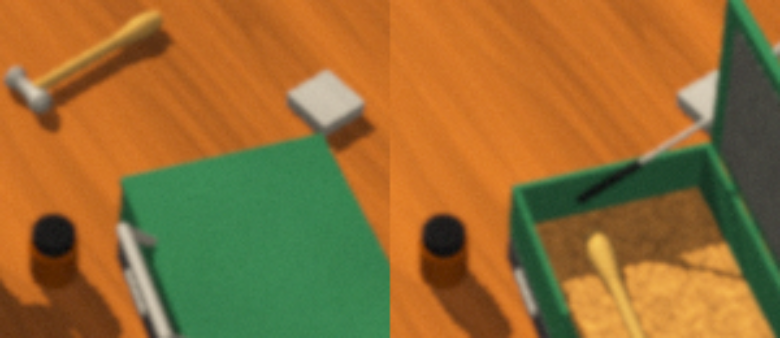

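The job is done and handed in at 20.6 s of the 59 s allowed. I swung the lid up by its bar to nearly upright, let go, and the struts held it fully open. I then picked up the hammer farthest to the robot's left, lowered it until the cork floor carried it, released it, and drew the arm clear.

- **Lid:** with the hand off it, the handle ends in the side view matched the 1.5 rad (fully open) prediction to within about 2 pixels. The lid was still in that position in the last picture.
- **Hammer:** the last side view shows the whole hammer flat on the cork, clear of the walls and struts. In the last top view the arm hid the handle end.
- **Jar and block:** side pictures from before and after show both in the same place; the open lid partly hides the block.
- **Disagreements:** in the last pictures the block detector also reported a low-confidence find inside the chest, which the picture shows to be wrong. The jar was missed in the last top view because the arm hid it.
- **Other:** my first move call was refused for missing keys, and nothing moved.

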